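# Return four mixed-up reagent bottles to their own drip trays

## Robot

A 6-joint arm with a two-finger parallel gripper is mounted at the origin on a cart in front of the work surface, level with it; the furniture and walls round the work are solid. World frame = base frame: x ahead of the robot, y to its left, z up, the work surface at z = 0. Lengths are in m, angles in degrees, forces in N, time in s.
With the tool pointing down it reaches from about 0.35 to 0.875 m from the base axis. Payload 4.2 kg.
Tool frame: the origin (TCP) lies on the front face of the gripper's body, between the roots of the fingers; the fingertips stand finger_overhang ahead of it and the grasp point (between the pads) lies 51 mm ahead of it (finger_overhang is the distance from the TCP to the fingertips, in m); z points along the fingers, y is the line along which they close (so a half turn about z gives the same grasp; the last joint's range is limited). The gripper opens to 87 mm and grips with 3 to 60 N. Pads are 19 mm wide; open, the fingers measure 117 mm over their backs; the gripper's body (75 mm by 190 mm) begins 51 mm behind the grasp point.
Start: joints at [89.301, 22.042, 0.453, 0, -68.411, -14.817], TCP at [0.167, 0.602, 0.292] pointing down, gripper open.
Joint ranges: [-179.83, 179.83], [-69.29, 118.12], [-61.27, 80.66], [-181.25, 117.63], [-171.15, -9.14], [-177.46, 177.46]. Speed limits (degrees/s): [159.86, 159.86, 180, 180, 180, 180].

## Interface

Orientations are given as a 3x3 rotation matrix whose columns are the frame's x, y, z axes.
In Python, from station import sense, capture, camera_model, finish_job, finger_overhang gives the robot as it stands. The module is installed in compiled form; this text tells all that it offers.
- The arm moves only by the tool jog_arm, never from a script. Its argument "rows" is a list that holds one entry, the list of rows, each a list of 4 numbers: the shift along the tool's x, y, z in m, then the turn about the tool's z in rad. A call has 1 to 20 rows; each row shifts and turns the commanded pose from where the row before left it, along the tool's axes as they then stand; what a row does not reach is not made up. A row lasts 1/8 s, in which the tool goes at most 62.5 mm and 10.7 degrees, less where a joint would pass 70% of its speed; a pose out of reach is approached as far as the arm can. A call is refused whole if a number of a shift passes 0.0625 or a number of a turn 0.188, either way. A call with a gripper value outside its range is refused whole. "claw" is the opening, from 0 (shut) to 1 (fully open), set as the call begins (left out, the last holds). The fingers move at their own pace and stop on an object; the grip force is fixed at half the most. Time passes only in rows, so rows that do not move let the fingers close. It gives the time, the measured TCP pose, the force, the opening and the grip force at its end, in the units of the state.
- sense(): the state, without advancing time (a new reading comes with each control period).
- capture(name): name is "scene" or "top"; returns the picture (400x640x3 uint8, red, green, blue); there is no depth.
- camera_model(name): a dict with "fovy" (degrees; the focal length in pixels is half the picture's height over the tangent of half this angle, whatever the lens; pixels are square), "cx", "cy" (the principal point, pixels), "eye" and "rotation" of the camera in the world. Camera axes: x right, y down, z forward; pixel columns grow to the right and rows downward; lengths in m; the calibration is good to about 2 mm. A picture is of the moment at which its call begins. camera_model takes no time and is no camera call.
- finish_job(): hands the job in; it is judged then, once.
The state is a dict: "time_s": time; "joints": joint angles; "joint_velocities": joint speeds; "effort": joint torques, N m; "tcp_pos": TCP position; "ee_rot": TCP orientation; "wrist_force": force on the tool from outside, world axes, zero at the start; "moment": the same for the moment, N m; "gripper_width": opening from 0.0 (shut) to 1.0 (fully open); "gripper_force": force on a finger pad.
Only numpy, scipy, OpenCV 4.12 (cv2) and the standard library are available. Lean on these libraries where they do the work, as an engineer would, in place of code of your own. Each camera call takes 0.05 s, during which the arm holds its last target. There are 200 camera calls.

## Task

The four reagent bottles have been put back in the wrong drip trays. Move them so that each stands upright and flat inside its own tray: the blue-capped, green-capped and white-capped bottles in the trays of their cap's colour, and the brown bottle in the brown tray; all trays are occupied, so use the empty grey mat on the way, and leave the mat clear at the end. Keep the bottles upright, set them down without dropping them, and do not disturb the flask with the pink liquid.

Things in the scene. Friction and masses are not known exactly. Their poses are not given: they have to be found in the camera images.
- blue_mid (a point): white plastic bottle with a blue screw cap, 68 mm across, 158 mm tall; cap 51 mm across, filling the top 20 mm of the height above a sloping shoulder; 0.3 kg or so. Point on its axis half-way up, 79 mm above its foot and as far below its top; z up along the bottle.
- green_mid (a point): white plastic bottle with a green screw cap, 72 mm across, 144 mm tall; cap 55 mm across, filling the top 20 mm of the height above a sloping shoulder; 0.3 kg or so. Point on its axis half-way up, 72 mm above its foot and as far below its top; z up along the bottle.
- white_mid (a point): white plastic bottle with a white screw cap, 74 mm across, 148 mm tall; cap 55 mm across, filling the top 20 mm of the height above a sloping shoulder; 0.3 kg or so. Point on its axis half-way up, 74 mm above its foot and as far below its top; z up along the bottle.
- brown_mid (a point): brown bottle with a black screw cap, 68 mm across, 147 mm tall; cap 41 mm across, filling the top 20 mm of the height above a sloping shoulder; 0.3 kg or so. Point on its axis half-way up, 73.5 mm above its foot and as far below its top; z up along the bottle.
- tray_blue: blue round drip tray, fixed, 110 mm across outside, flat floor 96 mm across inside and 5 mm above the worktop, rounded rim 12 mm high. Origin at the centre of its underside, on the worktop. At the start one of the four bottles stands in it.
- tray_green: green round drip tray, fixed, 110 mm across outside, flat floor 96 mm across inside and 5 mm above the worktop, rounded rim 12 mm high. Origin at the centre of its underside, on the worktop. At the start one of the four bottles stands in it.
- tray_white: white round drip tray, fixed, 110 mm across outside, flat floor 96 mm across inside and 5 mm above the worktop, rounded rim 12 mm high. Origin at the centre of its underside, on the worktop. At the start one of the four bottles stands in it.
- tray_brown: brown round drip tray, fixed, 110 mm across outside, flat floor 96 mm across inside and 5 mm above the worktop, rounded rim 12 mm high. Origin at the centre of its underside, on the worktop. At the start one of the four bottles stands in it.
- mat: spare square grey mat, 110 x 110 mm, 5 mm thick, fixed, empty at the start. Origin at the centre of its underside, on the worktop.
- flask_mid (a point): conical glass flask with some pink liquid, 79 mm across at the foot, 136 mm tall, standing loose on the worktop among the trays. Point on its axis half-way up, 68 mm above the worktop.
Things that resemble listed ones, but are neither listed nor needed, are in the scene too. Leave any yellow look-alike of the tray_white alone.

How it is judged (in metres and radians):
At the end, for the whole second after the job is handed in: Each bottle stands upright (within 0.06 rad) and at rest on the floor of the tray of its own colour, its axis within 16 mm of the tray's centre and its height within 4 mm; the pink flask stands upright within 20 mm of where it was (horizontal distance between blue_mid and tray_blue below 0.016 m and height (world z) of blue_mid between 0.08 and 0.088 m and angle between each of blue_mid, green_mid, white_mid, brown_mid's own z axis and vertical below 0.06 rad and linear speed of each of bottle_blue, bottle_green, bottle_white, bottle_brown below 0.02 m/s and horizontal distance between green_mid and tray_green below 0.016 m and height (world z) of green_mid between 0.073 and 0.081 m and horizontal distance between white_mid and tray_white below 0.016 m and height (world z) of white_mid between 0.075 and 0.083 m and horizontal distance between brown_mid and tray_brown below 0.016 m and height (world z) of brown_mid between 0.0745 and 0.0825 m and distance of flask_mid from where it was at the start of the episode below 0.02 m and angle between flask_mid's own z axis and vertical below 0.1 rad); the robot touches nothing.
It fails at once if the pink flask is pushed by more than 20 mm or tipped (distance of flask_mid from where it was at the start of the episode above 0.02 m or angle between flask_mid's own z axis and vertical above 0.3 rad).
It fails at once if a bottle is tipped by more than 30 degrees (angle between any of blue_mid, green_mid, white_mid, brown_mid's own z axis and vertical above 0.52 rad).
It fails at once if a bottle is dropped (falls free at more than 0.5 m/s) ((contact force between bottle_blue and anything else below 0.02 N and linear speed of bottle_blue above 0.5 m/s) or (contact force between bottle_green and anything else below 0.02 N and linear speed of bottle_green above 0.5 m/s) or (contact force between bottle_white and anything else below 0.02 N and linear speed of bottle_white above 0.5 m/s) or (contact force between bottle_brown and anything else below 0.02 N and linear speed of bottle_brown above 0.5 m/s)).
It also fails if it takes over 122 s, if anything falls off the work surface, if the arm or the gripper's body presses on something with over 40 N, if the wrist force passes 120 N, or if a joint passes its speed limit or range.

## Working session

There is one attempt and no reset: what is moved stays moved. The work goes in short steps, Python scripts to look and compute and a tool call to move; the robot and the scene stay as the last step left them, time stands still between calls to the robot, and variables do not carry over. Pictures are saved under pics/ and viewed, at most 14 in all, crops included, and the job is handed in when it is done.

Besides the shell and the picture viewer there is one more tool, called in YAML: its name, and indented under it one key for each argument. jog_arm: Moves the arm, as the interface text tells. Its arguments: {"type":"object","properties":{"rows":{"type":"array"},"claw":{"type":"number"}},"required":["rows"]}

```bash
mkdir -p pics
python3 - <<'E'
from station import *
import cv2
for n in("scene","top"):
    cv2.imwrite(f"pics/{n}0.png",capture(n)[:,:,::-1]); print(n,camera_model(n))
s=sense();print(s, finger_overhang)
E
```

```text
scene {'fovy': 56.13145277000606, 'cx': 313.43064582427377, 'cy': 197.73981582107925, 'eye': array([-0.17215218, -0.90376689,  0.91215239]), 'rotation': array([[ 0.7454591 , -0.42033847,  0.51730678],
       [-0.66654125, -0.47436993,  0.57506168],
       [ 0.00367424, -0.77349127, -0.6337963 ]])}
top {'fovy': 51.98853584590008, 'cx': 324.18271913283235, 'cy': 199.17757603448823, 'eye': array([ 0.32940962, -0.12076711,  1.39570805]), 'rotation': array([[-0.01428169, -0.99340815,  0.11373781],
       [-0.99985583,  0.01314352, -0.01075066],
       [ 0.00918488, -0.11387495, -0.99345263]])}
{'time_s': 0.1, 'joints': array([ 8.93018668e+01,  2.20882316e+01,  3.87090171e-01, -2.36087731e-02,
       -6.84125128e+01, -1.48165602e+01]), 'joint_velocities': array([-0.06829971, -0.0687864 ,  0.11641784,  0.09031927,  0.03178189,
       -0.12865348]), 'effort': array([-3.00889778e-04, -3.91688919e+01,  1.87937826e+01,  4.23186287e+00,
        1.34990716e-02, -7.56932582e-05]), 'tcp_pos': array([0.16705477, 0.60184181, 0.29124998]), 'ee_rot': array([[ 9.63521252e-01, -2.67631519e-01, -4.07288963e-04],
       [-2.67631794e-01, -9.63519230e-01, -1.97879379e-03],
       [ 1.37156840e-04,  2.01561335e-03, -9.99997959e-01]]), 'wrist_force': array([0.50340282, 0.25173576, 0.25837039]), 'moment': array([ 0.02629151, -0.01249703, -0.00389631]), 'gripper_force': 0.0, 'gripper_width': 1.003939994683968} 0.0697
```

View pics/scene0.png

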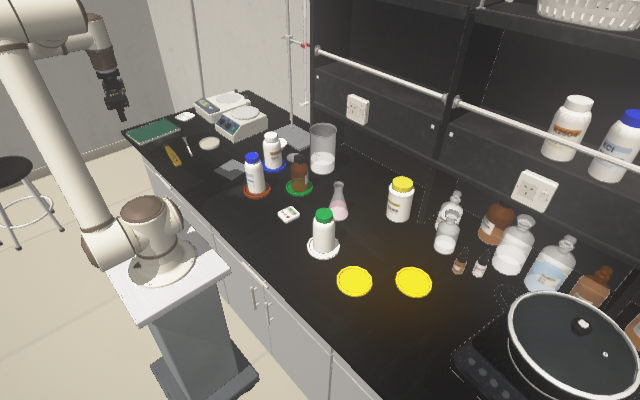

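View pics/top0.png

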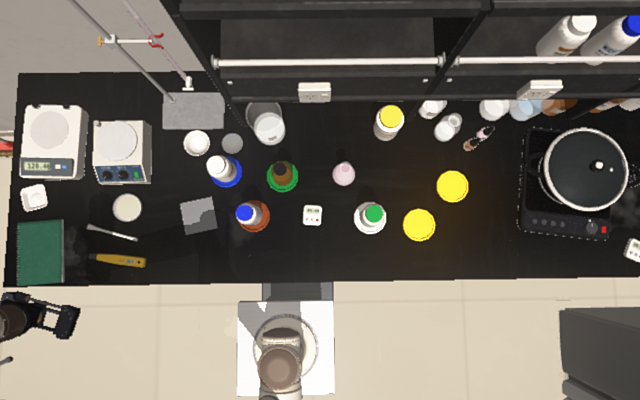

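The scene shows the blue-capped bottle in the brown tray (256,175), the white-capped one in the blue tray (272,150), the brown one in the green tray (299,175) and the green-capped one in the white tray (322,232). The flask is at (339,200) and the mat at (231,167). The same things in the top view: mat (198,215), brown tray (253,216), blue tray (225,170), green tray (282,177), white tray (370,217), flask (343,173). Two yellow look-alikes of the white tray are at (452,186) and (419,225), and I'm leaving them alone. Next I'll enlarge both views.

Run:
```python
import cv2
t=cv2.imread("pics/top0.png")[90:250,170:400]; cv2.imwrite("pics/topc.png",cv2.resize(t,None,fx=3.4,fy=3.4,interpolation=cv2.INTER_CUBIC))
t=cv2.imread("pics/scene0.png")[115:265,200:400]; cv2.imwrite("pics/scenec.png",cv2.resize(t,None,fx=4,fy=4,interpolation=cv2.INTER_CUBIC))
```

```text
(no output)
```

View pics/topc.png

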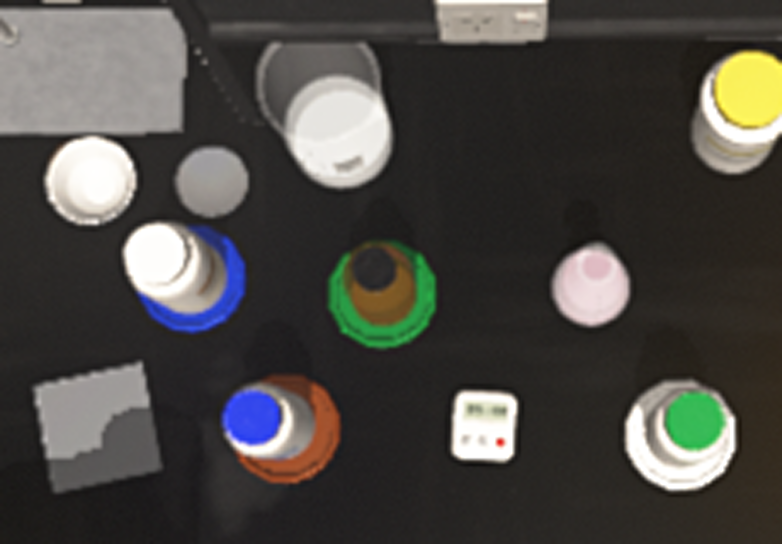

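View pics/scenec.png

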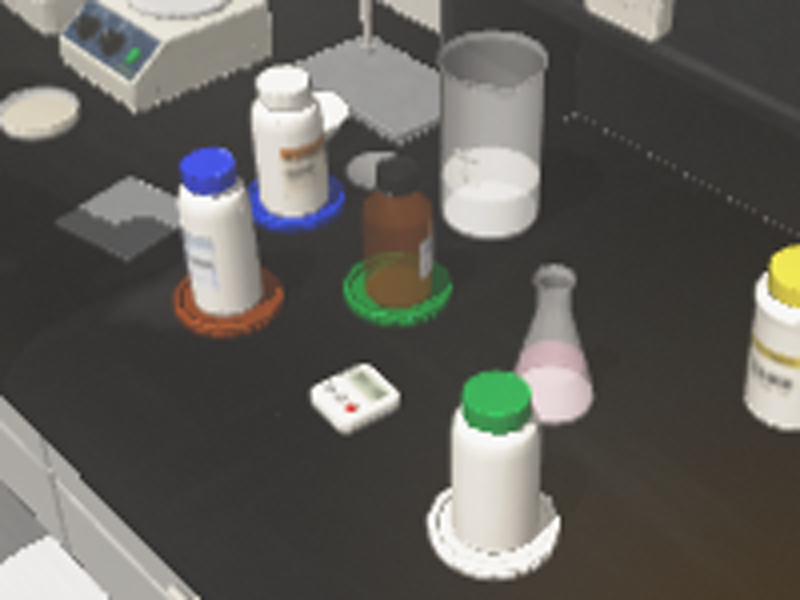

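The enlarged crops confirm which bottle stands in which tray, and the white tray is the one under the green-capped bottle. Crop pixels in the top view:
- **Tray centres:** blue (191,278), green (382,294), brown (286,430), white (680,435). The mat is at (98,428).
- **Caps:** blue (252,416), white (156,253), brown (376,268), green (695,421).

```bash
cat > h.py <<'E'
import numpy as np
from station import *
def ray(n,p,z):
    c=camera_model(n); f=200/np.tan(np.radians(c["fovy"]/2))
    d=c["rotation"]@[(p[0]-c["cx"])/f,(p[1]-c["cy"])/f,1.]
    e=np.array(c["eye"]); return e+d*(z-e[2])/d[2]
def tc(u,v): return 170+(u+.5)/3.4-.5, 90+(v+.5)/3.4-.5
def sc(u,v): return 200+(u+.5)/4-.5,115+(v+.5)/4-.5
E
python3 - <<'E'
from h import *
for n,p,z in [("Tblue",(191,278),.008),("Tgreen",(382,294),.008),("Tbrown",(286,430),.008),("Twhite",(680,435),.008),("mat",(98,428),.005),("Bblue",(252,416),.163),("Bwhite",(156,253),.153),("Bbrown",(376,268),.152),("Bgreen",(695,421),.149),("flasktop",(597,263),.136),("flaskfoot",(591,287),.015)]:
    print(n,ray("top",tc(*p),z).round(4))
print('scene')
for n,p,z in [("Tblue",(293,197),.008),("Tgreen",(398,287),.008),("Tbrown",(229,300),.008),("Twhite",(494,530),.008),("Bblue",(208,162),.163),("Bwhite",(284,81),.153),("Bbrown",(398,166),.152),("Bgreen",(497,389),.149)]:
    print(n,ray("scene",sc(*p),z).round(4))
E
```

```text
Tblue [0.5884 0.1997 0.008 ]
Tgreen [0.5697 0.0075 0.008 ]
Tbrown [0.4337 0.1033 0.008 ]
Twhite [ 0.4234 -0.2891  0.008 ]
mat [0.4385 0.2909 0.005 ]
Bblue [0.4349 0.1084 0.163 ]
Bwhite [0.5847 0.198  0.153 ]
Bbrown [ 5.686e-01 -4.000e-04  1.520e-01]
Bgreen [ 0.4262 -0.2858  0.149 ]
flasktop [ 0.5738 -0.2015  0.136 ]
flaskfoot [ 0.5729 -0.2028  0.015 ]
scene
Tblue [0.5883 0.2016 0.008 ]
Tgreen [0.5707 0.0068 0.008 ]
Tbrown [0.4339 0.1002 0.008 ]
Twhite [ 0.4194 -0.2948  0.008 ]
Bblue [0.434  0.1089 0.163 ]
Bwhite [0.5841 0.1955 0.153 ]
Bbrown [0.5705 0.002  0.152 ]
Bgreen [ 0.4291 -0.2836  0.149 ]
```

jog_arm:
  rows:
    - [[0,0,0,-0.09],[0,0,0,-0.09],[0,0,0,-0.091],[0,0,0,0],[0.022,0.041,0,0],[0.022,0.041,0,0],[0.022,0.041,0,0],[0.022,0.041,0,0],[0.022,0.041,0,0],[0.022,0.041,0,0],[0.022,0.041,0,0],[0.022,0.041,0,0],[0.022,0.041,0,0],[0.022,0.041,0,0],[0.022,0.041,0,0],[0.022,0.041,0,0],[0,0,0,0],[0,0,0,0]]
  claw: 1

```text
time_s: 2.35
tcp_pos: [0.4311, 0.1102, 0.2921]
ee_rot: [[1.0, -0.001, -0.0], [-0.001, -1.0, 0.0], [-0.0, -0.0, -1.0]]
wrist_force: [0.2, -0.3, -0.1]
gripper_width: 0.999
gripper_force: 0.0
```

jog_arm:
  rows:
    - [[0.0035,0.0015,0,0],[0,0,0.02,0],[0,0,0.02,0],[0,0,0.02,0],[0,0,0.02,0],[0,0,0.02,0],[0,0,0.01,0],[0,0,0.007,0],[0,0,0,0],[0,0,0,0],[0,0,0,0]]

```text
time_s: 3.72
tcp_pos: [0.435, 0.1089, 0.1758]
ee_rot: [[1.0, 0.0, 0.001], [0.0, -1.0, 0.001], [0.001, -0.001, -1.0]]
wrist_force: [0.7, 0.3, 0.2]
gripper_width: 0.999
gripper_force: 0.0
```

jog_arm:
  rows:
    - [[0,0,0,0],[0,0,0,0],[0,0,0,0],[0,0,0,0],[0,0,0,0],[0,0,0,0],[0,0,0,0],[0,0,0,0]]
  claw: 0

```text
time_s: 4.72
tcp_pos: [0.4348, 0.1087, 0.1753]
ee_rot: [[1.0, 0.0, 0.0], [0.0, -1.0, -0.0], [0.0, 0.0, -1.0]]
wrist_force: [-0.2, -0.7, 1.5]
gripper_width: 0.767
gripper_force: 30.0
```

jog_arm:
  rows:
    - [[0,0,-0.01,0],[0,0,-0.02,0],[0,0,-0.01,0],[0,0,0,0],[0.001,-0.01,0,0],[0.001,-0.02,0,0],[0.001,-0.03,0,0],[0.0007,-0.03,0,0],[0,-0.03,0,0],[0,-0.03,0,0],[0,-0.02,0,0],[0,-0.012,0,0],[0,0,0,0],[0,0,0,0]]

```text
time_s: 6.48
tcp_pos: [0.4382, 0.29, 0.2151]
ee_rot: [[1.0, -0.0, -0.001], [-0.0, -1.0, -0.001], [-0.001, 0.001, -1.0]]
wrist_force: [-0.3, 0.6, -1.8]
gripper_width: 0.769
gripper_force: 30.0
```

jog_arm:
  rows:
    - [[0,0,0.015,0],[0,0,0.012,0],[0,0,0.006,0],[0,0,0.003,0],[0,0,0.0015,0],[0,0,0.001,0],[0,0,0,0],[0,0,0,0]]

```text
time_s: 7.48
tcp_pos: [0.4385, 0.2908, 0.177]
ee_rot: [[1.0, 0.0, 0.0], [0.0, -1.0, 0.0], [0.0, -0.0, -1.0]]
wrist_force: [-0.6, 0.7, -2.0]
gripper_width: 0.769
gripper_force: 30.0
```

jog_arm:
  rows:
    - [[0,0,0.001,0],[0,0,0.0007,0],[0,0,0,0],[0,0,0,0]]

```text
time_s: 7.98
tcp_pos: [0.4385, 0.2908, 0.1754]
ee_rot: [[1.0, 0.0, 0.0], [0.0, -1.0, 0.0], [0.0, -0.0, -1.0]]
wrist_force: [-1.5, -0.8, 0.7]
gripper_width: 0.764
gripper_force: 30.0
```

jog_arm:
  rows:
    - [[0,0,0,0],[0,0,0,0],[0,0,0,0],[0,0,0,0],[0,0,-0.015,0],[0,0,-0.02,0],[0,0,-0.025,0],[0,0,-0.03,0],[0,0,-0.01,0],[0.0131,0.029,0,0],[0.0131,0.029,0,0],[0.0131,0.029,0,0],[0.0131,0.029,0,0],[0.0131,0.029,0,0],[0.0131,0.029,0,0],[0.0131,0.029,0,0],[0.0131,0.029,0,0],[0.0131,0.029,0,0],[0.0131,0.029,0,0]]
  claw: 1

```text
time_s: 10.35
tcp_pos: [0.5695, -0.0002, 0.2746]
ee_rot: [[1.0, 0.0, -0.001], [0.0, -1.0, -0.0], [-0.001, 0.0, -1.0]]
wrist_force: [0.7, 0.4, 0.8]
gripper_width: 0.998
gripper_force: 0.0
```

jog_arm:
  rows:
    - [[0,0,0,0],[0,0,0.02,0],[0,0,0.03,0],[0,0,0.03,0],[0,0,0.02,0],[0,0,0.007,0],[0,0,0.003,0],[0,0,0,0],[0,0,0,0]]

```text
time_s: 11.48
tcp_pos: [0.5699, 0.0009, 0.1659]
ee_rot: [[1.0, 0.0, 0.002], [0.0, -1.0, 0.0], [0.002, -0.0, -1.0]]
wrist_force: [-0.3, -0.1, 0.6]
gripper_width: 1.001
gripper_force: 0.0
```

Run:
```python
from h import *; import cv2
print(sense()["tcp_pos"])
a=capture("scene")[115:265,180:380,::-1]; cv2.imwrite("pics/s1.png",cv2.resize(a,None,fx=4,fy=4,interpolation=cv2.INTER_CUBIC))
```

```text
[0.56986763 0.00093912 0.16591374]
```

View pics/s1.png

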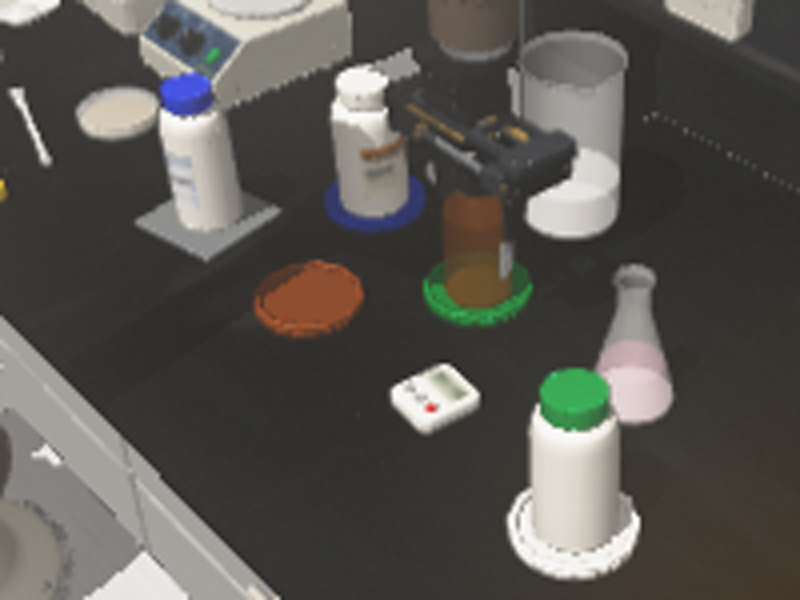

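The blue-capped bottle stands upright on the mat at (200,150) in the crop. The gripper is around the brown bottle (475,240), and the brown tray is empty at (309,298), which matches my earlier estimate.

jog_arm:
  rows:
    - [[0,0,0,0],[0,0,0,0],[0,0,0,0],[0,0,0,0],[0,0,0,0],[0,0,0,0],[0,0,0,0],[0,0,-0.01,0],[0,0,-0.02,0],[0,0,-0.01,0]]
  claw: 0

```text
time_s: 12.78
tcp_pos: [0.5692, 0.0004, 0.2055]
ee_rot: [[1.0, -0.0, -0.001], [-0.0, -1.0, -0.0], [-0.001, 0.0, -1.0]]
wrist_force: [-0.3, 0.7, -3.9]
gripper_width: 0.752
gripper_force: 29.9
```

jog_arm:
  rows:
    - [[-0.01,-0.008,0,0],[-0.02,-0.015,0,0],[-0.025,-0.018,0,0],[-0.025,-0.018,0,0],[-0.025,-0.018,0,0],[-0.02,-0.015,0,0],[-0.011,-0.009,0,0],[0,0,0,0],[0,0,0.015,0],[0,0,0.012,0],[0,0,0.006,0],[0,0,0.003,0],[0,0,0.0015,0],[0,0,0,0],[0,0,0,0]]

```text
time_s: 14.65
tcp_pos: [0.4336, 0.1019, 0.1678]
ee_rot: [[1.0, 0.0, 0.001], [0.0, -1.0, 0.0], [0.001, -0.0, -1.0]]
wrist_force: [-0.1, 0.1, -3.3]
gripper_width: 0.749
gripper_force: 29.9
```

jog_arm:
  rows:
    - [[0,0,0.001,0],[0,0,0.001,0],[0,0,0,0],[0,0,0,0]]

```text
time_s: 15.15
tcp_pos: [0.4335, 0.1018, 0.1655]
ee_rot: [[1.0, 0.0, -0.0], [0.0, -1.0, -0.0], [-0.0, 0.0, -1.0]]
wrist_force: [-0.6, 0.3, -3.8]
gripper_width: 0.753
gripper_force: 29.9
```

jog_arm:
  rows:
    - [[0,0,0.0007,0],[0,0,0,0],[0,0,0,0]]

```text
time_s: 15.52
tcp_pos: [0.4338, 0.1019, 0.1653]
ee_rot: [[1.0, 0.0, 0.001], [0.0, -1.0, 0.0], [0.001, -0.0, -1.0]]
wrist_force: [0.1, -0.2, 1.3]
gripper_width: 0.748
gripper_force: 29.9
```

jog_arm:
  rows:
    - [[0,0,0,0],[0,0,0,0],[0,0,0,0],[0,0,0,0],[0,0,-0.015,0],[0,0,-0.02,0],[0,0,-0.025,0],[0,0,-0.03,0],[0,0.03,-0.01,0],[0,0.04,0,0],[0,0.04,0,0],[0,0.04,0,0],[0,0.04,0,0],[0,0.04,0,0],[0,0.04,0,0],[-0.003,0.04,0,0],[-0.003,0.04,0,0],[0,0.036,0,0],[0,0,0,0],[0,0,0,0]]
  claw: 1

```text
time_s: 18.02
tcp_pos: [0.4273, -0.284, 0.2646]
ee_rot: [[1.0, -0.0, -0.001], [-0.0, -1.0, 0.0], [-0.001, -0.0, -1.0]]
wrist_force: [0.3, 0.2, 0.2]
gripper_width: 0.999
gripper_force: 0.0
```

Run:
```python
from h import *; import cv2
a=capture("top")[90:250,170:400,::-1]; cv2.imwrite("pics/t2.png",cv2.resize(a,None,fx=3.4,fy=3.4,interpolation=cv2.INTER_CUBIC))
print(sense()["joints"])
```

```text
[-1.54243854e+01  1.24811072e+01 -1.74744910e+01 -1.49553661e-02
 -6.00674265e+01  1.05470179e+02]
```

View pics/t2.png

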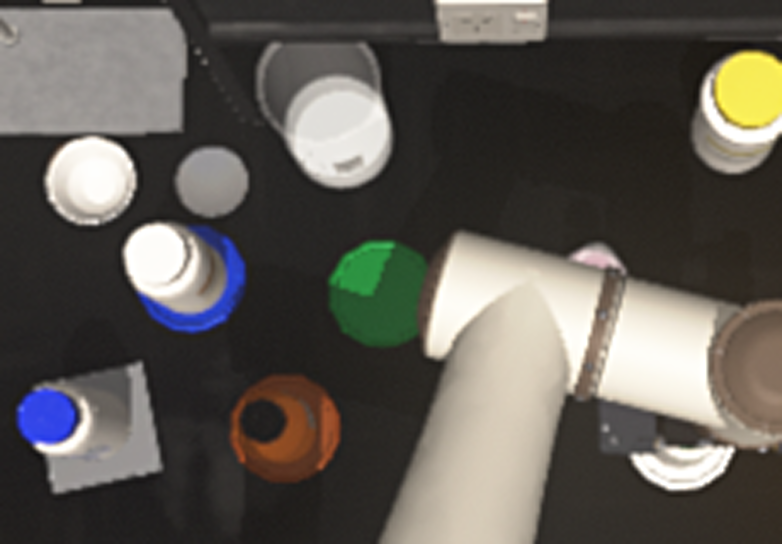

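The brown bottle stands in the brown tray, with its cap at (263,421). The blue-capped bottle is on the mat with its cap at (50,416), and the green tray is empty. The arm hides the green-capped bottle, so I'll descend on the measured position.

jog_arm:
  rows:
    - [[0,0,0.02,0],[0,0,0.03,0],[0,0,0.025,0],[0,0,0.015,0],[0.0005,0.0005,0.008,0],[0,0,0.004,0],[0,0,0,0],[0,0,0,0]]

```text
time_s: 19.08
tcp_pos: [0.4284, -0.2849, 0.1635]
ee_rot: [[1.0, 0.0, 0.001], [0.0, -1.0, -0.0], [0.001, 0.0, -1.0]]
wrist_force: [-0.7, -0.0, -0.3]
gripper_width: 0.997
gripper_force: 0.0
```

Run:
```python
from h import *; import cv2
print(ray("top",tc(263,421),.152), ray("top",tc(286,430),.008))
s=sense();print(s["tcp_pos"],s["wrist_force"])
```

```text
[0.43124151 0.10062102 0.152     ] [0.43373951 0.10333774 0.008     ]
[ 0.42837268 -0.28487525  0.16348254] [-0.73650229 -0.01405329 -0.32398445]
```

Brown sits about 3 mm off its tray's centre, which is fine. Next I'll close on the green-capped bottle, lift it over the flask's height and take it to the green tray.

jog_arm:
  rows:
    - [[0,0,0,0],[0,0,0,0],[0,0,0,0],[0,0,0,0],[0,0,0,0],[0,0,0,0],[0,0,0,0],[0,0,-0.01,0],[0,0,-0.02,0],[0,0,-0.03,0],[0,0,-0.03,0],[0,0,-0.03,0],[0,0,-0.03,0],[0,0,-0.02,0],[0,0,0,0]]
  claw: 0

```text
time_s: 20.95
tcp_pos: [0.4283, -0.2848, 0.3339]
ee_rot: [[1.0, 0.0, 0.003], [0.0, -1.0, -0.001], [0.003, 0.001, -1.0]]
wrist_force: [-0.5, -0.5, -4.0]
gripper_width: 0.801
gripper_force: 29.9
```

jog_arm:
  rows:
    - [[0,-0.015,0,0],[0,-0.03,0,0],[0,-0.03,0,0],[0,-0.03,0,0],[0,-0.03,0,0],[0.01,-0.03,0,0],[0.015,-0.03,0,0],[0.02,-0.03,0,0],[0.025,-0.03,0,0],[0.025,-0.022,0,0],[0.025,-0.01,0,0],[0.015,-0.005,0,0],[0.007,0,0,0],[0,0,0.02,0],[0,0,0.03,0],[0,0,0.03,0],[0,0,0.03,0],[0,0,0.02,0],[0,0,0,0],[0,0,0,0]]

```text
time_s: 23.45
tcp_pos: [0.5704, 0.0071, 0.204]
ee_rot: [[1.0, 0.0, 0.002], [0.0, -1.0, 0.0], [0.002, -0.0, -1.0]]
wrist_force: [0.4, -0.1, -3.1]
gripper_width: 0.81
gripper_force: 29.9
```

jog_arm:
  rows:
    - [[0,0,0.015,0],[0,0,0.012,0],[0,0,0.006,0],[0,0,0.004,0],[0,0,0.002,0],[0,0,0.001,0],[0,0,0,0],[0,0,0,0]]

```text
time_s: 24.45
tcp_pos: [0.5701, 0.0073, 0.1631]
ee_rot: [[1.0, 0.0, 0.001], [0.0, -1.0, 0.0], [0.001, -0.0, -1.0]]
wrist_force: [0.2, 1.0, -2.3]
gripper_width: 0.811
gripper_force: 29.9
```

jog_arm:
  rows:
    - [[0,0,0.0006,0],[0,0,0,0],[0,0,0,0]]

```text
time_s: 24.82
tcp_pos: [0.5703, 0.0074, 0.1631]
ee_rot: [[1.0, 0.001, 0.001], [0.001, -1.0, 0.0], [0.001, -0.0, -1.0]]
wrist_force: [-2.3, 1.3, 4.0]
gripper_width: 0.807
gripper_force: 30.0
```

jog_arm:
  rows:
    - [[0,0,0,0],[0,0,0,0],[0,0,0,0],[0,0,0,0],[0,0,-0.015,0],[0,0,-0.02,0],[0,0,-0.025,0],[0,0,-0.03,0],[0,-0.02,-0.01,0],[0.004,-0.03,0,0],[0.004,-0.03,0,0],[0.004,-0.03,0,0],[0.0022,-0.03,0,0],[0,-0.03,0,0],[0,-0.0196,0,0],[0,0,0,0],[0,0,0,0]]
  claw: 1

```text
time_s: 26.95
tcp_pos: [0.5839, 0.1966, 0.2621]
ee_rot: [[1.0, -0.0, -0.001], [-0.0, -1.0, -0.0], [-0.001, 0.0, -1.0]]
wrist_force: [0.3, 0.0, 0.6]
gripper_width: 1.001
gripper_force: 0.0
```

Run:
```python
from h import *; import cv2
a=capture("scene")[115:265,180:380,::-1]; cv2.imwrite("pics/s3.png",cv2.resize(a,None,fx=4,fy=4,interpolation=cv2.INTER_CUBIC))
```

```text
(no output)
```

View pics/s3.png

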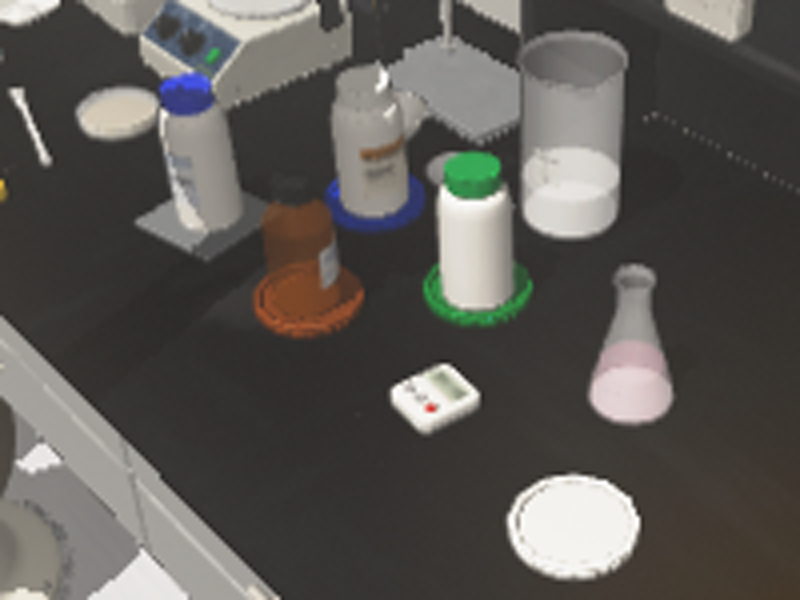

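The brown and green-capped bottles stand upright in their own trays, at (302,250) and (475,235). The white tray is empty with its centre at (573,526), and the flask at (632,350) hasn't moved.

jog_arm:
  rows:
    - [[0.0006,-0.0004,0.02,0],[0,0,0.03,0],[0,0,0.025,0],[0,0,0.013,0],[0,0,0.005,0],[0,0,0.003,0],[0,0,0,0],[0,0,0,0]]

```text
time_s: 28.0
tcp_pos: [0.585, 0.1975, 0.167]
ee_rot: [[1.0, 0.0, 0.001], [0.0, -1.0, 0.001], [0.001, -0.001, -1.0]]
wrist_force: [-0.8, 0.4, -0.3]
gripper_width: 1.002
gripper_force: 0.0
```

jog_arm:
  rows:
    - [[0,0,0,0],[0,0,0,0],[0,0,0,0],[0,0,0,0],[0,0,0,0],[0,0,0,0],[0,0,0,0]]
  claw: 0

```text
time_s: 28.88
tcp_pos: [0.585, 0.1976, 0.1665]
ee_rot: [[1.0, 0.0, 0.001], [0.0, -1.0, 0.001], [0.001, -0.001, -1.0]]
wrist_force: [0.4, 2.9, 2.0]
gripper_width: 0.822
gripper_force: 30.0
```

jog_arm:
  rows:
    - [[0,0,-0.01,0],[0,0,-0.02,0],[0,0,-0.03,0],[0,0,-0.03,0],[0,0,-0.03,0],[0,0,-0.03,0],[0,0,-0.02,0],[0,0,0,0]]

```text
time_s: 29.88
tcp_pos: [0.5848, 0.1969, 0.3375]
ee_rot: [[1.0, -0.0, 0.002], [-0.0, -1.0, 0.001], [0.002, -0.001, -1.0]]
wrist_force: [0.5, 0.5, -2.2]
gripper_width: 0.827
gripper_force: 29.9
```

Run:
```python
from h import *
print(ray("scene",(180+574/4-.375,115+526.5/4-.375),.008))
```

```text
[ 0.42206186 -0.29196198  0.008     ]
```

jog_arm:
  rows:
    - [[-0.01,0.01,0,0],[-0.02,0.02,0,0],[-0.025,0.03,0,0],[-0.025,0.03,0,0],[-0.025,0.03,0,0],[-0.025,0.03,0,0],[-0.02,0.03,0,0],[-0.012,0.03,0,0],[0,0.035,0,0],[0,0.035,0,0],[0,0.035,0,0],[0,0.035,0,0],[0,0.035,0,0],[0,0.03,0,0],[0,0.03,0,0],[0,0.022,0,0],[0,0.015,0,0],[0,0.005,0,0],[0,0,0,0]]

```text
time_s: 32.25
tcp_pos: [0.4225, -0.2895, 0.3359]
ee_rot: [[1.0, 0.0, -0.001], [0.0, -1.0, 0.001], [-0.001, -0.001, -1.0]]
wrist_force: [-0.8, 0.0, -2.0]
gripper_width: 0.825
gripper_force: 29.9
```

jog_arm:
  rows:
    - [[0,0,0.02,0],[0,0,0.03,0],[0,0,0.03,0],[0,0,0.03,0],[0,0,0.03,0],[0,0,0.017,0],[0,0,0.007,0],[0,0,0.003,0],[0,0,0.001,0],[0,0,0,0],[0,0,0,0]]

```text
time_s: 33.62
tcp_pos: [0.423, -0.2898, 0.1687]
ee_rot: [[1.0, 0.0, 0.001], [0.0, -1.0, -0.0], [0.001, 0.0, -1.0]]
wrist_force: [-0.2, -0.4, -2.1]
gripper_width: 0.825
gripper_force: 29.9
```

jog_arm:
  rows:
    - [[0,0,0.001,0],[0,0,0.0008,0],[0,0,0,0],[0,0,0,0]]

```text
time_s: 34.12
tcp_pos: [0.4229, -0.2898, 0.1666]
ee_rot: [[1.0, 0.0, 0.0], [0.0, -1.0, -0.0], [0.0, 0.0, -1.0]]
wrist_force: [-0.7, 0.3, -1.7]
gripper_width: 0.825
gripper_force: 29.9
```

jog_arm:
  rows:
    - [[0,0,0.0006,0],[0,0,0,0],[0,0,0,0]]

```text
time_s: 34.5
tcp_pos: [0.4231, -0.2897, 0.1665]
ee_rot: [[1.0, 0.0, 0.001], [0.0, -1.0, -0.0], [0.001, 0.0, -1.0]]
wrist_force: [-0.6, 2.9, 6.1]
gripper_width: 0.826
gripper_force: 30.0
```

jog_arm:
  rows:
    - [[0,0,0,0],[0,0,0,0],[0,0,0,0],[0,0,0,0],[0,0,-0.015,0],[0,0,-0.02,0],[0,0,-0.03,0],[0,0,-0.03,0],[0,-0.0205,-0.015,0],[0,-0.04,0,0],[0,-0.04,0,0],[0,-0.04,0,0],[0,-0.04,0,0],[0,-0.04,0,0],[0.003,-0.04,0,0],[0.003,-0.04,0,0],[0.003,-0.04,0,0],[0.003,-0.04,0,0],[0.0034,-0.04,0,0]]
  claw: 1

```text
time_s: 36.88
tcp_pos: [0.4382, 0.1321, 0.2772]
ee_rot: [[1.0, 0.001, 0.002], [0.001, -1.0, 0.001], [0.002, -0.001, -1.0]]
wrist_force: [0.3, -0.2, -0.9]
gripper_width: 0.999
gripper_force: 0.0
```

jog_arm:
  rows:
    - [[0,-0.04,0,0],[0,-0.04,0,0],[0,-0.04,0,0],[0,-0.025,0,0],[0,-0.015,0,0],[0,0,0,0],[0,0,0.02,0],[0,0,0.03,0],[0,0,0.03,0],[0,0,0.015,0],[0,0,0.005,0],[0,0,0,0],[0,0,0,0]]

```text
time_s: 38.5
tcp_pos: [0.4386, 0.2912, 0.1769]
ee_rot: [[1.0, 0.0, 0.002], [0.0, -1.0, 0.002], [0.002, -0.002, -1.0]]
wrist_force: [-0.5, -0.5, 0.1]
gripper_width: 0.997
gripper_force: 0.0
```

jog_arm:
  rows:
    - [[0,0,0,0],[0,0,0,0],[0,0,0,0],[0,0,0,0],[0,0,0,0],[0,0,0,0],[0,0,0,0]]
  claw: 0

```text
time_s: 39.38
tcp_pos: [0.4382, 0.2909, 0.1761]
ee_rot: [[1.0, 0.0, 0.0], [0.0, -1.0, 0.0], [0.0, -0.0, -1.0]]
wrist_force: [-1.6, 1.0, 2.2]
gripper_width: 0.762
gripper_force: 30.0
```

jog_arm:
  rows:
    - [[0,0,-0.01,0],[0,0,-0.02,0],[0,0,-0.01,0],[0.01,0.006,0,0],[0.02,0.012,0,0],[0.025,0.015,0,0],[0.025,0.015,0,0],[0.025,0.015,0,0],[0.02,0.012,0,0],[0.015,0.01,0,0],[0.0095,0.0055,0,0],[0,0,0,0],[0,0,0.015,0],[0,0,0.012,0],[0,0,0.006,0],[0,0,0.003,0],[0,0,0.0015,0],[0,0,0,0],[0,0,0,0]]

```text
time_s: 41.75
tcp_pos: [0.5878, 0.2004, 0.1787]
ee_rot: [[1.0, 0.0, 0.001], [0.0, -1.0, 0.0], [0.001, -0.0, -1.0]]
wrist_force: [-0.2, 0.0, -2.3]
gripper_width: 0.762
gripper_force: 30.0
```

jog_arm:
  rows:
    - [[0,0,0.001,0],[0,0,0.001,0],[0,0,0,0],[0,0,0,0]]

```text
time_s: 42.25
tcp_pos: [0.5876, 0.2003, 0.1763]
ee_rot: [[1.0, 0.0, -0.0], [0.0, -1.0, -0.0], [-0.0, 0.0, -1.0]]
wrist_force: [0.4, 0.6, -3.3]
gripper_width: 0.765
gripper_force: 30.0
```

jog_arm:
  rows:
    - [[0,0,0.0006,0],[0,0,0,0],[0,0,0,0]]

```text
time_s: 42.62
tcp_pos: [0.5878, 0.2004, 0.1762]
ee_rot: [[1.0, 0.0, 0.001], [0.0, -1.0, 0.0], [0.001, -0.0, -1.0]]
wrist_force: [-1.0, 0.4, 0.4]
gripper_width: 0.771
gripper_force: 30.0
```

Contact. I'll release, rise, and back off toward the start side to look.

jog_arm:
  rows:
    - [[0,0,0,0],[0,0,0,0],[0,0,0,0],[0,0,0,0],[0,0,-0.015,0],[0,0,-0.02,0],[0,0,-0.03,0],[0,0,-0.03,0],[0,0,-0.02,0],[-0.03,-0.03,0,0],[-0.03,-0.04,0,0],[-0.03,-0.04,0,0],[-0.03,-0.04,0,0],[-0.03,-0.04,0,0],[-0.03,-0.04,0,0],[0,-0.03,0,0],[0,0,0,0]]
  claw: 1

```text
time_s: 44.75
tcp_pos: [0.407, 0.4622, 0.2915]
ee_rot: [[1.0, 0.003, 0.001], [0.003, -1.0, 0.001], [0.001, -0.001, -1.0]]
wrist_force: [0.3, -1.1, 0.4]
gripper_width: 0.997
gripper_force: 0.0
```

Run:
```python
from h import *; import cv2
a=capture("top")[90:250,170:400,::-1]; cv2.imwrite("pics/t4.png",cv2.resize(a,None,fx=3.4,fy=3.4,interpolation=cv2.INTER_CUBIC))
a=capture("scene")[115:265,180:380,::-1]; cv2.imwrite("pics/s4.png",cv2.resize(a,None,fx=4,fy=4,interpolation=cv2.INTER_CUBIC))
```

```text
(no output)
```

View pics/t4.png

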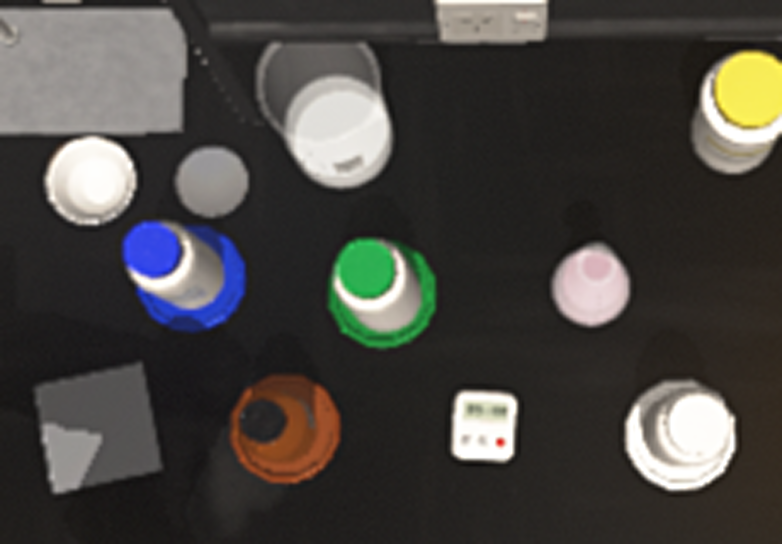

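View pics/s4.png

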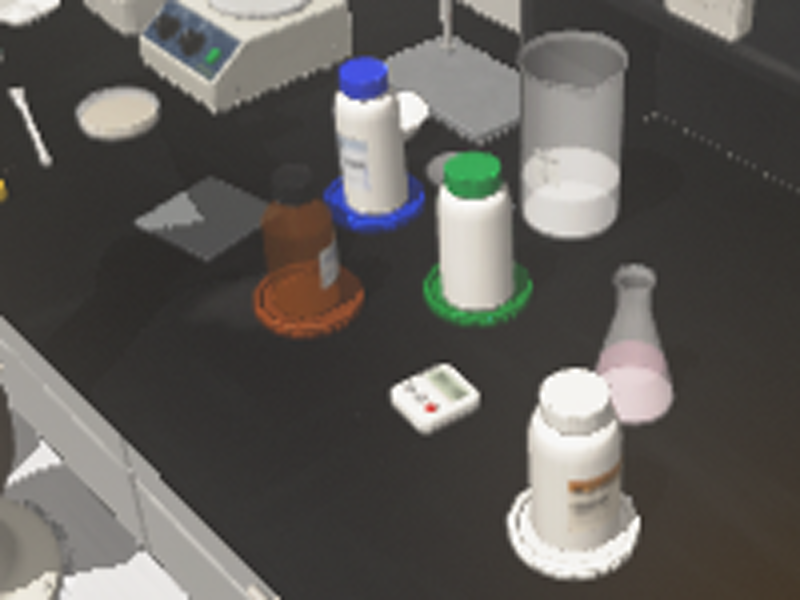

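All four bottles stand upright in their own trays. In the top crop the caps are at blue (153,249), green (367,268), white (697,424) and brown (263,421). The mat is clear at (98,428) and the flask hasn't moved, (597,263). I'll check the offsets and hand in.

Run:
```python
from h import *
d=[]
for n,p,z,t in [("blue",(153,249),.163,(.588,.2005)),("green",(367,268),.149,(.570,.007)),("white",(697,424),.153,(.4225,-.290)),("brown",(263,421),.152,(.4338,.102))]:
    d.append(np.linalg.norm(ray("top",tc(*p),z)[:2]-t)); print(n,d[-1].round(4))
if max(d)<.009: print(finish_job())
```

```text
blue 0.0028
green 0.0012
white 0.0031
brown 0.0029
the job is handed in; nothing more can be done
None
```

The job is handed in: each bottle stands upright within about 3 mm of its own tray's centre (measured from the top camera), the mat is clear and the flask has not moved; `finish_job()` returned no verdict.

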